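# Reset the tripped breaker under the touch-latched flap of the bench power box

### The job

One of the three breakers in the bench power box has tripped: its toggle leans towards the robot. With the fingertips, press in the smoked flap at its ribbed front edge and let go so that it pops open, push the tripped toggle over to on (away from the robot, like its neighbours), then swing the flap down and press it in until its latch holds it shut. Grasp nothing, leave the other two breakers on and do not disturb the things standing round the box.

Things in the scene. Friction and masses are not known exactly. Their poses are not given: they have to be found in the camera images.
- power_box: Light grey power box screwed to the bench, 170 x 216 x 85 mm (x -78 to +92), ears at its foot to y +-128. Origin on the bench, y-centre; x from its front (three round outlets, facing the robot) to its back, z up. A smoked flap with grey rim lies flush in the top (x -62 to +68, y +-88). Under it: ledge with latch slot, top z 65, x -62 to -38; then a well, floor z 48; bumper posts at x 8, y +-84.
- flap (a joint): Flap angle, rad: 0 latched, flush; negative pressed in (rubber bumpers stop it near -0.078, front edge 10 mm down); 1.9 fully open, leaning back. Push-push latch: pressed past -0.066 and let go it changes state. Latched: it springs fully open in about 1 s. Open: pushed down to the bumpers and let go, it stays at 0. A shorter press changes nothing. 1 to 3 N near the front edge.
- flap_press (a point): Centre of the ribbed thumb pad on the flap's outer face, 117 mm from the hinge line, 13 mm from the free edge; moves with the flap. Latched, it lies at box x -49, y 0, z 85 mm.
- flap_hinge (a point): Middle of the flap's hinge line, along the box's y at the flap's far (back) edge: box x 68, y 0, z 87 mm. The flap reaches 130 mm from here, is 174 mm wide, 4 mm thick; its outer face lies 2 mm inside this line. Opening, its free edge rises and swings back; fully open it stands 123 mm above this line and 42 mm behind it. A tongue 36 mm long hangs under it near the free edge.
- toggle_a (a joint): Toggle of breaker a, rad: 0 = off, leaning 0.4 rad from upright towards the box's front (the robot); 0.8 = on, leaning 0.4 rad to the back. Over-centre: about 3 N at the handle starts it, past 0.4 it snaps over by itself. The tripped one: starts off.
- toggle_a_tip (a point): Middle of the tip of breaker a's black handle, 7 mm thick, 20 mm wide; off: box x 10, on: x 30, z 74 mm. Pivot line along box y at x 20, z 50. The breaker is a white nose, x -3 to +43, 36 mm wide, top z 56, in one of three places y -54, 0, +54 mm (which one varies).
- toggle_b (a joint): Toggle of breaker b, rad: 0 = off, leaning 0.4 rad from upright towards the box's front (the robot); 0.8 = on, leaning 0.4 rad to the back. Over-centre: about 3 N at the handle starts it, past 0.4 it snaps over by itself. Starts on, must stay on.
- toggle_b_tip (a point): Middle of the tip of breaker b's black handle, 7 mm thick, 20 mm wide; off: box x 10, on: x 30, z 74 mm. Pivot line along box y at x 20, z 50. The breaker is a white nose, x -3 to +43, 36 mm wide, top z 56, in one of three places y -54, 0, +54 mm (which one varies).
- toggle_c (a joint): Toggle of breaker c, rad: 0 = off, leaning 0.4 rad from upright towards the box's front (the robot); 0.8 = on, leaning 0.4 rad to the back. Over-centre: about 3 N at the handle starts it, past 0.4 it snaps over by itself. Starts on, must stay on.
- toggle_c_tip (a point): Middle of the tip of breaker c's black handle, 7 mm thick, 20 mm wide; off: box x 10, on: x 30, z 74 mm. Pivot line along box y at x 20, z 50. The breaker is a white nose, x -3 to +43, 36 mm wide, top z 56, in one of three places y -54, 0, +54 mm (which one varies).
- flux_bottle: Small brown dropper bottle, 33 x 34 x 102 mm, standing loose on the bench right of the box; origin under its middle. Leave alone.
- module: Flat module with a notched aluminium cover, 89 x 61 x 20 mm, lying loose left of the box; origin under its middle. Leave alone.
- tape_roll: Black roll of tape lying flat behind the box, 62 mm across, 19 mm high, loose; origin under its middle. Leave alone.

How it is judged:
On the way, in this order (a step that is already met when the one before it is completed fails the run):
1. the flap has been pressed in past its latch (value of joint flap below -0.055 rad).
2. the flap has popped open (value of joint flap above 1.6 rad), for 0.2 s.
3. the tripped breaker is switched on under the open flap (value of joint toggle_a above 0.7 rad and value of joint flap above 0.8 rad), for 0.2 s.
At the end, for the whole second after the job is handed in: The flap is held shut by its latch and at rest (joint within 0.025 rad of 0), all three toggles are on (over 0.7 rad), and the bottle, module and tape stand within 30 mm of where they were, the bottle upright (value of joint flap between -0.025 and 0.025 rad and velocity of joint flap between -0.05 and 0.05 rad/s and value of joint each of toggle_a, toggle_b, toggle_c above 0.7 rad and distance of each of flux_bottle, module, tape_roll from where it was at the start of the episode below 0.03 m and angle between flux_bottle's own z axis and vertical below 0.2 rad); the robot touches nothing.
It fails at once if one of the two healthy breakers is switched off (value of joint any of toggle_b, toggle_c below 0.4 rad).
It fails at once if a bystander is lifted, knocked over or pushed more than 30 mm (distance of any of flux_bottle, module, tape_roll from where it was at the start of the episode above 0.03 m or angle between flux_bottle's own z axis and vertical above 0.5 rad).
It also fails if it takes over 48 s, if anything falls off the work surface, if the arm or the gripper's body presses on something with over 40 N, if the wrist force passes 120 N, or if a joint passes its speed limit or range.

### The arm

A 6-joint arm with a two-finger parallel gripper is mounted at the origin on a cart in front of the work surface, level with it; the furniture and walls round the work are solid. World frame = base frame: x ahead of the robot, y to its left, z up, the work surface at z = 0. Lengths are in m, angles in rad, forces in N, time in s.
With the tool pointing down it reaches from about 0.275 to 0.975 m from the base axis. Payload 8.4 kg.
Tool frame: the origin (TCP) lies between the finger pads; the fingertips stand 17 mm ahead of it and the grasp point (between the pads) lies 2 mm behind it; z points along the fingers, y is the direction in which the jaws open and shut (so a half turn about z gives the same grasp; the last joint's range is limited). The gripper opens to 92 mm and grips with 3 to 60 N. Pads are 20 mm wide; open, the fingers measure 128 mm over their backs; the gripper's body (75 mm by 189 mm) begins 69 mm behind the grasp point.
Start: joints at [1.233, 0.353, 1.633, -0, 1.155, -0.002], TCP at [0.206, 0.59, 0.232] pointing down, gripper open.
Joint ranges: [-2.63, 2.63], [-0.92, 2.1], [0.06, 2.66], [-1.3, 4.44], [0, 2.69], [-3.02, 3.02]. Speed limits (rad/s): [2.22, 2.22, 2.79, 3.14, 3.14, 3.14].

### API

Orientations are given as a unit quaternion [x, y, z, w].
In Python, from bench import manip gives the robot as it stands.
- The arm moves only by the tool drive_tool, never from a script. Its argument "commands" is a list of rows, each a list of 7 numbers: the shift along the tool's x, y, z in cm, then the turn, a rotation vector about the tool's x, y, z in degrees, then the finger opening in cm, from 0 to 9.19. In form: [[x, y, z, wx, wy, wz, grip], ...]. A call has 1 to 8 rows; each row shifts and turns the pose as measured when the row begins, along the tool's axes as they then stand; what a row does not reach is not made up. A row lasts 1/8 s, in which the tool goes at most 62.5 mm and 10.7 degrees, less where a joint would pass 70% of its speed; a pose out of reach is approached as far as the arm can. A call with a gripper value outside its range is refused whole. The fingers move at their own pace and stop on an object; the grip force is fixed at half the most. Time passes only in rows, so rows that do not move let the fingers close. It gives the time, the measured TCP pose, the force and the opening at its end, in the units of the state.
- manip.sense(): the state, without advancing time (a new reading comes with each control period).
- manip.grab_frame(name): name is "side" or "top"; returns the picture (480x640x3 uint8, red, green, blue); there is no depth.
- manip.camera_params(name): a dict with "K" (3x3 intrinsics, pixels), "origin" and "orientation" of the camera in the world. Camera axes: x right, y up, looking along -z (the intrinsics and any distortion apply to the point x, -y, -z); pixel columns grow to the right and rows downward; lengths in m; the calibration is good to about 2 mm. A picture is of the moment at which its call begins. camera_params takes no time and is no camera call.
- manip.close_job(): hands the job in, once; it reports no verdict.
The state is a dict: "clock": time; "joints": joint angles; "qd": joint speeds; "joint_torque": joint torques, N m; "tool_pos": TCP position; "orientation": TCP orientation; "wrist_force": force on the tool from outside, world axes, zero at the start; "moment": the same for the moment, N m; "finger_gap": opening from 0.0 (shut) to 1.0 (fully open).
Only numpy, scipy, OpenCV 4.12 (cv2) and the standard library are available. Lean on these libraries where they do the work, as an engineer would, in place of code of your own. Each camera call takes 0.05 s, during which the arm holds its last target.

## Working session

There is one attempt and no reset: what is moved stays moved. The work goes in short steps, Python scripts to look and compute and a tool call to move; the robot and the scene stay as the last step left them, time stands still between calls to the robot, and variables do not carry over. Pictures are saved under pics/ and viewed, and the job is handed in when it is done.

Besides the shell and the picture viewer there is one more tool, called after "Request:" by a JSON object that holds its "api" and its "payload". drive_tool: Moves the arm, as the interface text tells. Its arguments: {"type":"object","properties":{"commands":{"type":"array"}},"required":["commands"]}

```bash
mkdir -p pics; ls
python3 - <<'E'
from bench import manip
import cv2
for n in("side","top"):
    cv2.imwrite(f"pics/{n}0.png",manip.grab_frame(n)[:,:,::-1]); print(n,manip.camera_params(n))
print(manip.sense())
E
```

```text
pics
side {'K': array([[438.77025593,   0.        , 323.71631879],
       [  0.        , 438.77025593, 237.82549653],
       [  0.        ,   0.        ,   1.        ]]), 'origin': array([ 0.28497297, -0.77858362,  0.48773023]), 'orientation': array([ 0.5135631 , -0.1158264 , -0.16599499,  0.83383623])}
top {'K': array([[445.06248249,   0.        , 323.27426569],
       [  0.        , 445.06248249, 241.91916012],
       [  0.        ,   0.        ,   1.        ]]), 'origin': array([ 0.44124582, -0.02887503,  0.91135338]), 'orientation': array([-0.07522682,  0.07952423,  0.73392518, -0.67035114])}
{'clock': 0.1, 'joints': array([ 1.23261414e+00,  3.53560311e-01,  1.63401654e+00, -2.67712693e-06,
        1.15517853e+00, -2.40620594e-03]), 'qd': array([ 9.84022806e-04, -1.48276026e-03, -2.56021447e-03, -7.70071377e-04,
        2.64013301e-05, -8.89005851e-04]), 'joint_torque': array([-1.01796904e-03, -5.94901979e+01, -3.34932554e+01,  6.98219379e-02,
        1.84003467e-02, -4.86847682e-05]), 'tool_pos': array([0.20581283, 0.58972472, 0.23096884]), 'orientation': array([ 1.67099846e-01,  9.85939807e-01, -5.73164921e-04, -9.73190064e-05]), 'wrist_force': array([ 0.55397408, -1.43052467,  0.0316952 ]), 'moment': array([-0.00896328, -0.00476409, -0.04253357]), 'finger_gap': 1.0004285026574586}
```

View pics/side0.png

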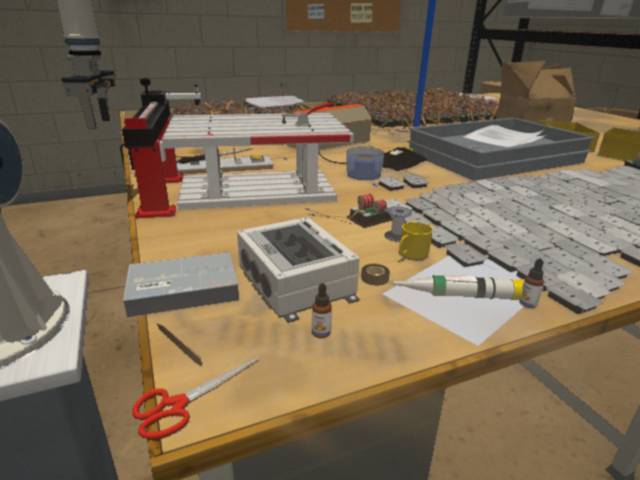

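View pics/top0.png

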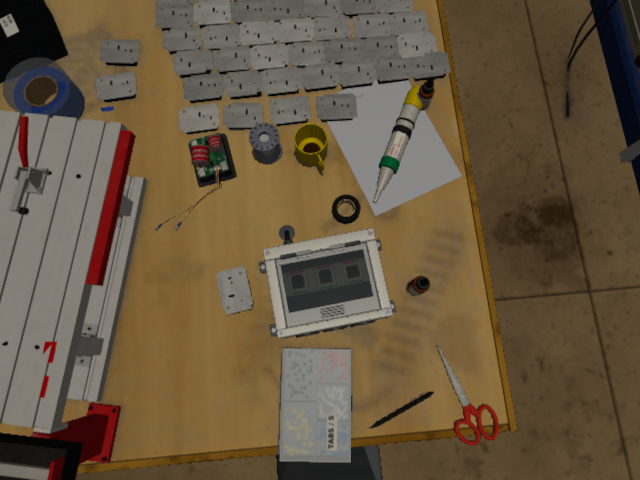

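The box sits mid-image in the top view, around (327,283). The module is at (235,291), the bottle at (418,286) and the tape at (345,208). I'll zoom in on the box.

```bash
cat > h.py <<'E'
from bench import manip
import numpy as np, cv2
from scipy.spatial.transform import Rotation as R
def cam(n):
    p=manip.camera_params(n); return p["K"],np.array(p["origin"]),R.from_quat(p["orientation"]).as_matrix()
def ray(n,u,v,z):
    K,o,M=cam(n); d=M@np.array([(u-K[0,2])/K[0,0],-(v-K[1,2])/K[1,1],-1]); return o+d*(z-o[2])/d[2]
def proj(n,P):
    K,o,M=cam(n); c=M.T@(np.asarray(P)-o); return np.array([K[0,2]+K[0,0]*c[0]/-c[2],K[1,2]-K[1,1]*c[1]/-c[2]])
def crop(n,x,y,w,h,s,out,img=None):
    im=manip.grab_frame(n)[:,:,::-1] if img is None else img
    cv2.imwrite(out,cv2.resize(im[y:y+h,x:x+w],None,fx=s,fy=s,interpolation=cv2.INTER_CUBIC))
E
python3 - <<'E'
from h import *
crop("",250,215,190,135,4,"pics/t1.png",cv2.imread("pics/top0.png"))
crop("",225,205,150,125,5,"pics/s1.png",cv2.imread("pics/side0.png"))
E
```

```text
(no output)
```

View pics/t1.png

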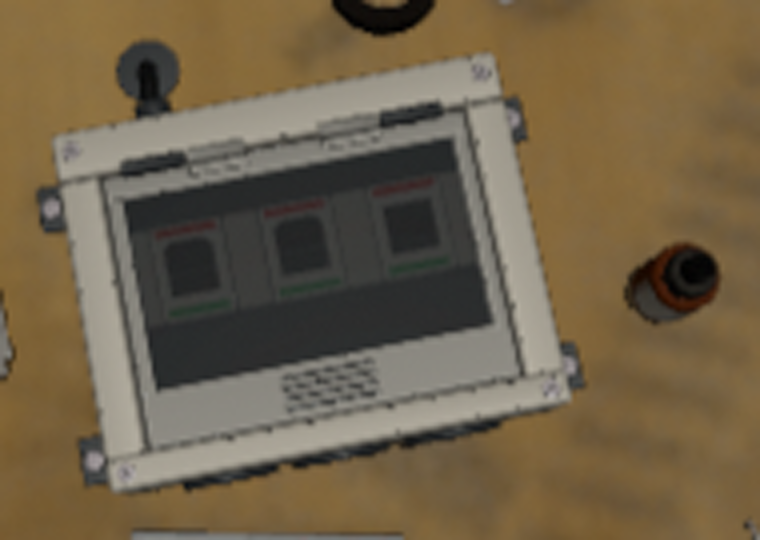

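View pics/s1.png

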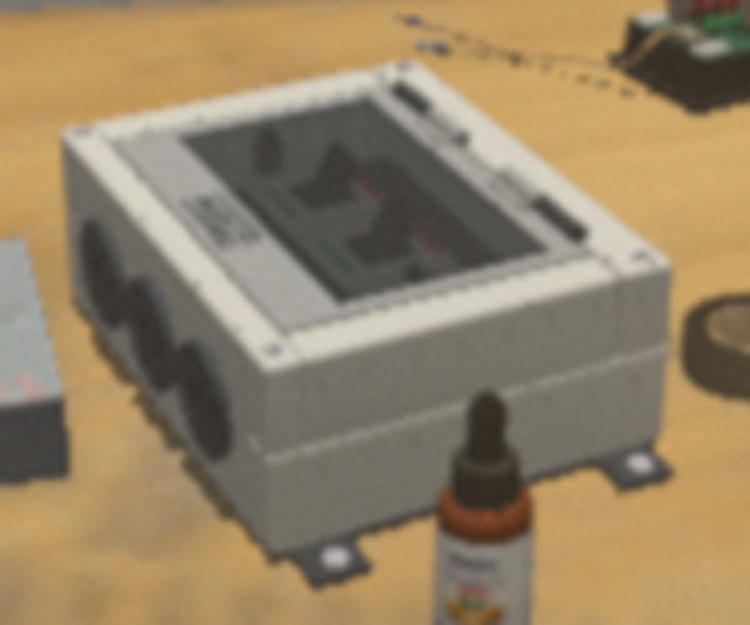

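```bash
cat >> h.py <<'E'
def fit2(A,B):
    a,b=A.mean(0),B.mean(0);U,S,Vt=np.linalg.svd((A-a).T@(B-b));Q=(U@Vt).T
    th=np.arctan2(Q[1,0],Q[0,0]); return th,b-Q@a,np.linalg.norm((A-a)@Q.T+b-B,axis=1)
E
python3 - <<'E'
from h import *
A=np.array([[92,108],[92,-108],[-78,-108],[-78,108]])/1e3
t=np.array([[57,135],[492,55],[570,402],[115,490]])/4+[250,215]
s=np.array([[405,65],[668,262],[270,370],[65,135]])/5+[225,205]
s=s[[0,1,2,3]]
for n,p in(("top",t),("side",s)):
    B=np.array([ray(n,u,v,.085)[:2] for u,v in p]); th,o,e=fit2(A,B); print(n,np.degrees(th),o,e)
print("pad",ray("top",330/4+250,385/4+215,.085), ray("side",220/5+225,222/5+205,.085))
for nm,uv,z in(("bottle",(422,282),.1),("module",(235,291),.02),("tape",(345,208),.019)): print(nm,ray("top",*uv,z))
E
```

```text
top 5.58463148837382 [ 0.54179691 -0.04346427] [0.00275363 0.00313487 0.00251889 0.00271983]
side 6.619236609166197 [ 0.54129548 -0.04614928] [0.00637915 0.00430893 0.00446149 0.00566609]
pad [ 0.49341044 -0.04745907  0.085     ] [ 0.4939769  -0.04807806  0.085     ]
bottle [ 0.53044669 -0.21518349  0.1       ]
module [0.55514276 0.14188504 0.02      ]
tape [ 0.70787093 -0.09512289  0.019     ]
```

Run:
```python
from h import *
for p in((118,405),(112,455),(60,450),(130,130),(90,285)): print("top",p,ray("top",*p,0)[:2].round(3),ray("top",*p,.2)[:2].round(3))
print("side",ray("side",155,213,0))
# height: of side pixel (145,85) along ray
for z in(.1,.2,.25,.3,.35): print(z,ray("side",165,95,z).round(3),ray("side",145,80,z).round(3))
for z in (.23,.35): print(proj("side",[.206,.59,z-.017]),proj("side",[.35,.27,z-.017]))
```

```text
top (118, 405) [0.357 0.383] [0.375 0.292]
top (112, 455) [0.267 0.393] [0.306 0.301]
top (60, 450) [0.285 0.492] [0.319 0.378]
top (130, 130) [0.937 0.362] [0.828 0.276]
top (90, 285) [0.597 0.443] [0.563 0.339]
side [0.30862127 0.42192329 0.        ]
0.1 [0.483 1.838 0.1  ] [0.421 2.514 0.1  ]
0.2 [0.432 1.163 0.2  ] [0.386 1.665 0.2  ]
0.25 [0.406 0.826 0.25 ] [0.368 1.24  0.25 ]
0.3 [0.381 0.488 0.3  ] [0.351 0.815 0.3  ]
0.35 [0.355 0.151 0.35 ] [0.333 0.391 0.35 ]
[ 99.34316046 124.65670504] [165.68433385 149.49611027]
[90.02520912 78.80911778] [158.04667476  94.94461001]
```

Request:
{"api": "drive_tool", "payload": {"commands": [[0,0,-6,0,0,0,0],[0,0,-6,0,0,0,0],[0,0,-6,0,0,0,0],[0,0,-6,0,0,0,0]]}}

```text
clock: 0.6
tool_pos: [0.2051, 0.5878, 0.47]
orientation: [0.167, 0.986, -0.008, -0.001]
wrist_force: [0.1, 0.4, -0.2]
finger_gap: 0.589
```

Request:
{"api": "drive_tool", "payload": {"commands": [[-3.6,-4.4,0,0,0,0,0],[-3.6,-4.4,0,0,0,0,0],[-3.6,-4.4,0,0,0,0,0],[-3.6,-4.4,0,0,0,0,0],[-3.6,-4.4,0,0,0,0,0],[-3.6,-4.4,0,0,0,0,0],[-3.6,-4.4,0,0,0,0,0],[-3.6,-4.4,0,0,0,0,0]]}}

```text
clock: 1.6
tool_pos: [0.3642, 0.1525, 0.4768]
orientation: [0.164, 0.987, -0.004, 0.0]
wrist_force: [1.1, 0.0, 0.1]
finger_gap: 0.004
```

Request:
{"api": "drive_tool", "payload": {"commands": [[-3.7,-4,0,0,0,0,0],[-3.7,-4,0,0,0,0,0],[-3.7,-4,0,0,0,0,0],[-3.7,-4,0,0,0,0,0],[0,0,5,0,0,-8.5,0],[0,0,5,0,0,-8.5,0],[0,0,5,0,0,-8.5,0]]}}

```text
clock: 2.48
tool_pos: [0.4559, -0.0601, 0.3265]
orientation: [-0.061, 0.998, -0.004, 0.003]
wrist_force: [0.4, 0.5, 0.9]
finger_gap: 0.005
```

```bash
cat >> h.py <<'E'
O=np.array([.5417,-.0445]);TH=np.radians(5.8)
def w(bx,by,bz):
    c,s=np.cos(TH),np.sin(TH);return np.array([O[0]+c*bx-s*by,O[1]+s*bx+c*by,bz])
def st():
    S=manip.sense();M=R.from_quat(S["orientation"]).as_matrix();tip=S["tool_pos"]+M[:,2]*.017
    d=tip[:2]-O;c,s=np.cos(TH),np.sin(TH)
    print("t",round(S["clock"],2),"tip box mm",np.round(1e3*np.array([c*d[0]+s*d[1],-s*d[0]+c*d[1],tip[2]]),1),"F",S["wrist_force"].round(1))
    print("tool x,y,z in box:",(np.array([[c,s,0],[-s,c,0],[0,0,1]])@M).T.round(3).tolist(),"q",S["joints"].round(2))
    return tip,M
def go(bx,by,bz):
    tip,M=st();print("shift cm to",(bx,by,bz),(100*M.T@(w(bx/1e3,by/1e3,bz/1e3)-tip)).round(2))
E
python3 - <<'E'
from h import *
go(-49,0,100)
E
```

```text
t 2.48 tip box mm [-86.8  -7.1 309.5] F [0.4 0.5 0.9]
tool x,y,z in box: [[-1.0, -0.02, -0.005], [-0.02, 1.0, -0.009], [0.005, -0.009, -1.0]] q [-0.13 -0.    1.85 -0.01  1.28 -1.82]
shift cm to (-49, 0, 100) [-3.69  0.82 20.97]
```

Request:
{"api": "drive_tool", "payload": {"commands": [[-1.2,0.3,5,0,0,0,0],[-1.2,0.3,5,0,0,0,0],[-1.2,0.2,5,0,0,0,0],[0,0,4,0,0,0,0],[0,0,1,0,0,1,0]]}}

```text
clock: 3.1
tool_pos: [0.4895, -0.0491, 0.1175]
orientation: [-0.052, 0.999, -0.004, 0.0]
wrist_force: [0.4, 0.4, 0.2]
finger_gap: 0.003
```

Run:
```python
from h import *
go(-49,0,90)
crop("side",225,150,170,150,4,"pics/s2.png")
```

```text
t 3.1 tip box mm [-52.4   0.6 100.5] F [0.4 0.4 0.2]
tool x,y,z in box: [[-1.0, -0.003, -0.0], [-0.003, 1.0, -0.008], [0.0, -0.008, -1.0]] q [-0.1   0.3   2.02 -0.01  0.83 -1.77]
shift cm to (-49, 0, 90) [-0.34 -0.05  1.05]
```

View pics/s2.png

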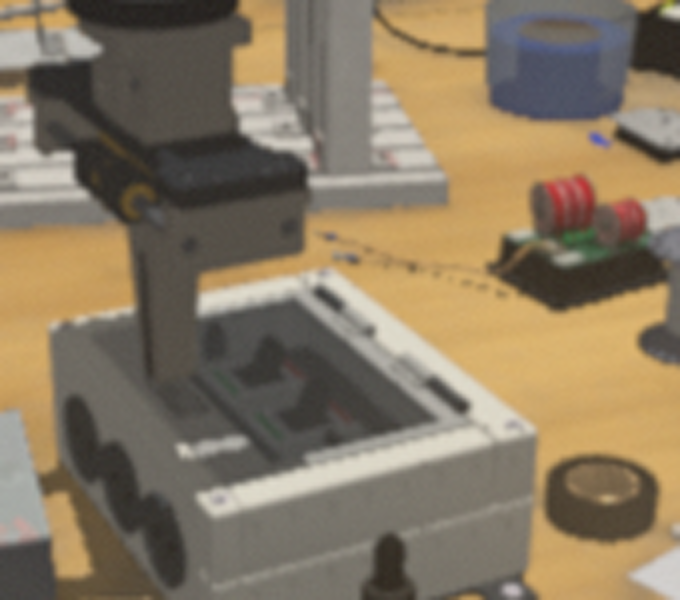

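The fingertip stands above the ribbed pad. Pressing in small steps.

Request:
{"api": "drive_tool", "payload": {"commands": [[-0.6,0,0.7,0,0,0,0],[0,0,0.6,0,0,0,0],[0,0,0.4,0,0,0,0],[0,0,0.4,0,0,0,0]]}}

```text
clock: 3.65
tool_pos: [0.4993, -0.0491, 0.0996]
orientation: [-0.051, 0.999, -0.004, 0.004]
wrist_force: [-0.7, -0.0, 1.0]
finger_gap: 0.003
```

Run:
```python
from h import *
go(-47,0,76)
```

```text
t 3.65 tip box mm [-42.5  -0.4  82.6] F [-0.7 -0.   1. ]
tool x,y,z in box: [[-1.0, -0.002, -0.008], [-0.002, 1.0, -0.009], [0.008, -0.009, -1.0]] q [-0.1   0.34  2.01 -0.01  0.78 -1.76]
shift cm to (-47, 0, 76) [0.45 0.05 0.66]
```

Request:
{"api": "drive_tool", "payload": {"commands": [[0.3,0,0.4,0,0,0,0],[0,0,0.4,0,0,0,0],[0,0,0.4,0,0,0,0]]}}

```text
clock: 4.03
tool_pos: [0.4978, -0.0495, 0.0904]
orientation: [-0.051, 0.999, -0.005, 0.006]
wrist_force: [-16.3, 3.1, 61.5]
finger_gap: 0.003
```

Run:
```python
from h import *
go(-47,0,76)
```

```text
t 4.03 tip box mm [-44.   -0.7  73.4] F [-16.3   3.1  61.5]
tool x,y,z in box: [[-1.0, -0.002, -0.011], [-0.002, 1.0, -0.01], [0.011, -0.01, -1.0]] q [-0.1   0.35  2.02 -0.01  0.76 -1.76]
shift cm to (-47, 0, 76) [ 0.3   0.07 -0.27]
```

It's firmly on the bumpers, so release: up, then back towards the robot.

Request:
{"api": "drive_tool", "payload": {"commands": [[0,0,-3,0,0,0,0],[4,0,-4,0,0,0,0],[4,0,-4,0,0,0,0],[3,0,-4,0,0,0,0],[0,0,0,0,0,0,0],[0,0,0,0,0,0,0],[0,0,0,0,0,0,0],[0,0,0,0,0,0,0]]}}

```text
clock: 5.03
tool_pos: [0.3827, -0.0597, 0.24]
orientation: [-0.052, 0.999, -0.004, 0.003]
wrist_force: [-0.2, -0.0, 0.5]
finger_gap: 0.004
```

Request:
{"api": "drive_tool", "payload": {"commands": [[3,0,0,0,0,0,0],[0,0,0,0,0,0,0],[0,0,0,0,0,0,0],[0,0,0,0,0,0,0]]}}

```text
clock: 5.52
tool_pos: [0.354, -0.0626, 0.238]
orientation: [-0.052, 0.999, -0.004, 0.001]
wrist_force: [0.3, 0.2, 0.4]
finger_gap: 0.009
```

Run:
```python
from h import *
st()
a=manip.grab_frame("side")[:,:,::-1];b=manip.grab_frame("top")[:,:,::-1]
crop("",200,130,200,150,4,"pics/s3.png",a); crop("",250,190,190,150,4,"pics/t3.png",b)
```

```text
t 5.53 tip box mm [-188.6    0.9  221. ] F [0.3 0.2 0.4]
tool x,y,z in box: [[-1.0, -0.003, -0.003], [-0.003, 1.0, -0.008], [0.003, -0.008, -1.0]] q [-0.17 -0.1   2.14 -0.01  1.09 -1.84]
```

View pics/s3.png

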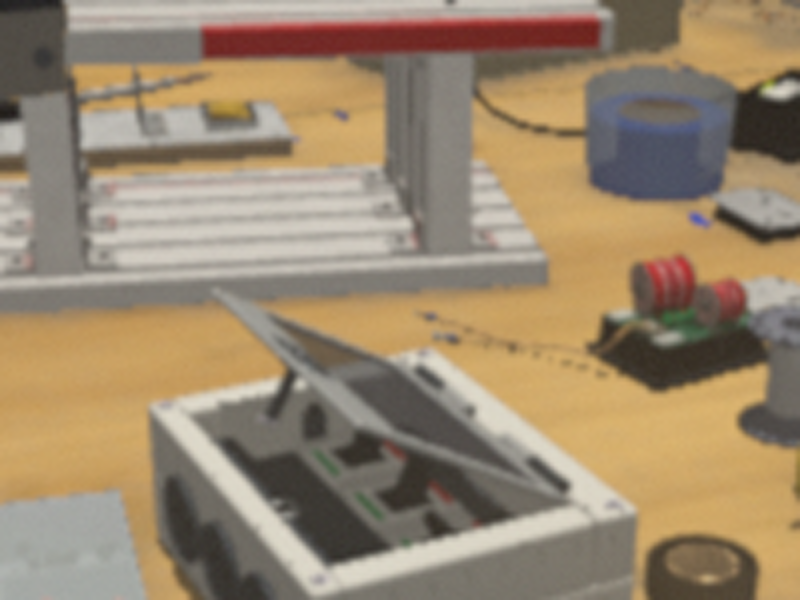

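View pics/t3.png

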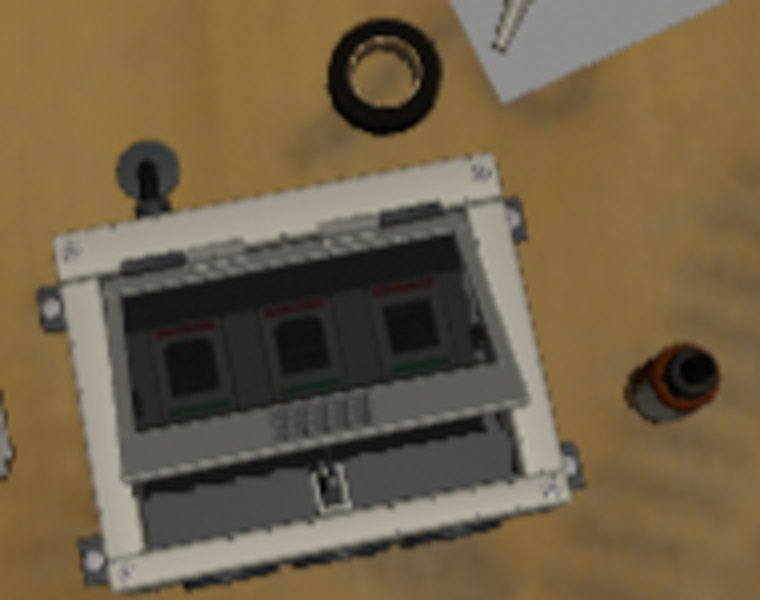

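The flap is unlatched and partly open, about 30–40°. I'll let it finish.

Request:
{"api": "drive_tool", "payload": {"commands": [[0,0,0,0,0,0,0],[0,0,0,0,0,0,0],[0,0,0,0,0,0,0],[0,0,0,0,0,0,0],[0,0,0,0,0,0,0],[0,0,0,0,0,0,0],[0,0,0,0,0,0,0],[0,0,0,0,0,0,0]]}}

```text
clock: 6.62
tool_pos: [0.3544, -0.0626, 0.2382]
orientation: [-0.052, 0.999, -0.004, 0.002]
wrist_force: [0.8, -0.3, 1.5]
finger_gap: 0.006
```

Run:
```python
from h import *
st()
a=manip.grab_frame("side")[:,:,::-1];b=manip.grab_frame("top")[:,:,::-1]
crop("",200,130,200,150,4,"pics/s4.png",a); crop("",250,190,190,150,4,"pics/t4.png",b)
```

```text
t 6.62 tip box mm [-188.1    0.8  221.2] F [ 0.8 -0.3  1.5]
tool x,y,z in box: [[-1.0, -0.003, -0.003], [-0.003, 1.0, -0.008], [0.003, -0.008, -1.0]] q [-0.17 -0.1   2.14 -0.01  1.09 -1.84]
```

View pics/s4.png

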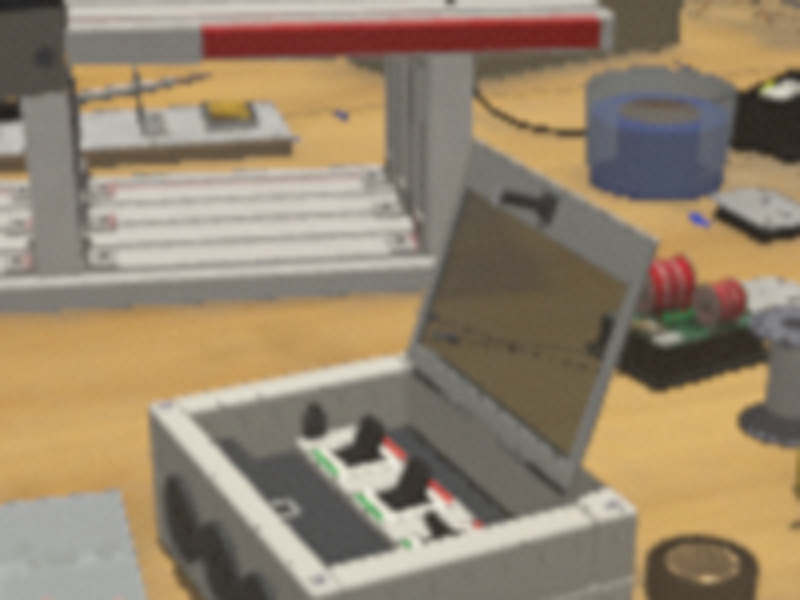

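View pics/t4.png

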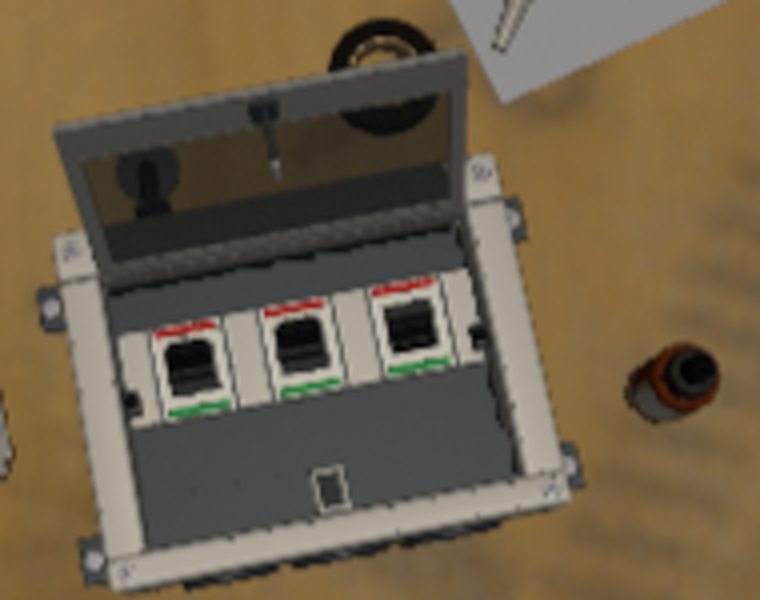

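The flap is fully open. Next, find the tripped toggle by projecting the candidate tip positions into both views.

Run:
```python
from h import *
b=manip.grab_frame("top")[:,:,::-1];a=manip.grab_frame("side")[:,:,::-1]
for n,im,x,y,ww,hh in(("top",b,272,250,110,55),("side",a,260,220,80,60)):
    c=cv2.resize(im[y:y+hh,x:x+ww],None,fx=7,fy=7,interpolation=cv2.INTER_CUBIC)
    for by in(-.054,0,.054):
        for bx,col in((.010,(0,0,255)),(.030,(255,255,0))):
            p=(proj(n,w(bx,by,.074))-[x,y]+.5)*7; cv2.circle(c,tuple(int(v) for v in p),4,col,1)
    cv2.imwrite(f"pics/{n}5.png",c)
```

```text
(no output)
```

View pics/top5.png

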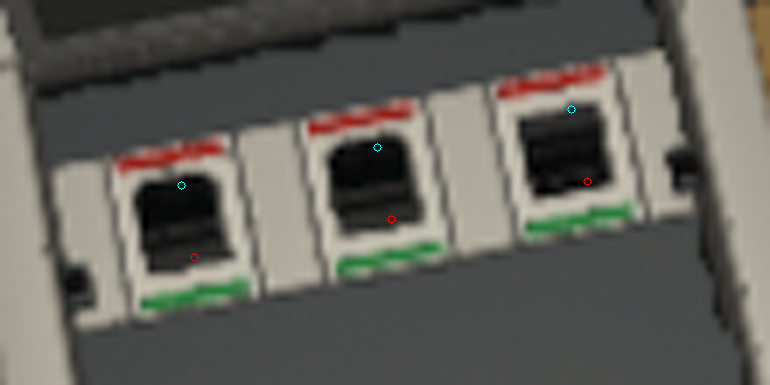

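View pics/side5.png

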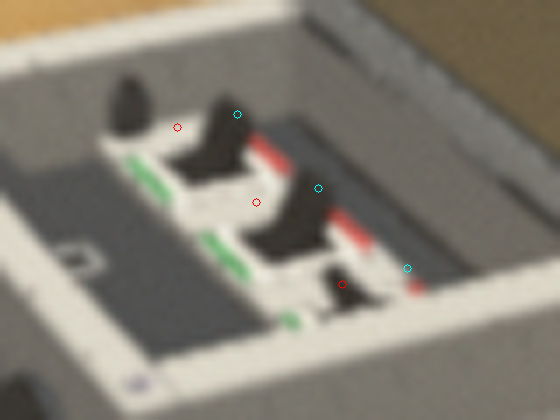

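The tripped toggle is the right-hand one (y −54): in the side view its tip is at the red "off" marker. The other two sit on the cyan "on" markers.

Run:
```python
from h import *
go(-22,-54,120)
```

```text
t 6.83 tip box mm [-188.2    0.8  221.1] F [-1.1  0.4  0.4]
tool x,y,z in box: [[-1.0, -0.003, -0.003], [-0.003, 1.0, -0.008], [0.003, -0.008, -1.0]] q [-0.17 -0.1   2.14 -0.01  1.09 -1.84]
shift cm to (-22, -54, 120) [-16.57  -5.45  10.21]
```

Request:
{"api": "drive_tool", "payload": {"commands": [[-4.2,-1.4,1,0,0,0,0],[-4.2,-1.4,2,0,0,0,0],[-4.2,-1.4,3.5,0,0,0,0],[-3.6,-1.2,3.5,0,0,0,0],[0,0,0,0,0,0,0]]}}

```text
clock: 7.45
tool_pos: [0.5279, -0.1016, 0.1367]
orientation: [-0.052, 0.999, -0.004, 0.003]
wrist_force: [-1.7, 0.6, -0.2]
finger_gap: 0.006
```

Run:
```python
from h import *
go(-20,-54,66)
```

```text
t 7.45 tip box mm [-19.4 -55.6 119.7] F [-1.7  0.6 -0.2]
tool x,y,z in box: [[-1.0, -0.003, -0.006], [-0.003, 1.0, -0.009], [0.006, -0.009, -1.0]] q [-0.19  0.33  1.91 -0.01  0.89 -1.86]
shift cm to (-20, -54, 66) [0.1  0.2  5.37]
```

Request:
{"api": "drive_tool", "payload": {"commands": [[0.3,0.1,2.5,0,0,0,0],[0.2,0,2.4,0,0,0,0],[0,0,0.3,0,0,0,0]]}}

```text
clock: 7.82
tool_pos: [0.5222, -0.1013, 0.0854]
orientation: [-0.052, 0.999, -0.004, 0.004]
wrist_force: [-0.1, -0.2, 0.3]
finger_gap: 0.0
```

Run:
```python
from h import *
go(12,-54,66)
```

```text
t 7.83 tip box mm [-25.1 -54.7  68.4] F [-0.1 -0.2  0.3]
tool x,y,z in box: [[-1.0, -0.003, -0.007], [-0.003, 1.0, -0.009], [0.007, -0.009, -1.0]] q [-0.19  0.4   1.96 -0.01  0.78 -1.86]
shift cm to (12, -54, 66) [-3.7   0.06  0.26]
```

Request:
{"api": "drive_tool", "payload": {"commands": [[-1.2,0,0.2,0,0,0,0],[-0.7,0,0,0,0,0,0],[-0.7,0,0,0,0,0,0],[-0.6,0,0,0,0,0,0],[-0.4,0,0,0,0,0,0]]}}

```text
clock: 8.45
tool_pos: [0.5598, -0.0974, 0.0878]
orientation: [-0.052, 0.999, -0.005, 0.003]
wrist_force: [-0.8, -1.0, -0.9]
finger_gap: 0.005
```

Run:
```python
from h import *
go(12,-54,66)
crop("side",260,170,110,110,6,"pics/s6.png")
```

```text
t 8.45 tip box mm [ 12.8 -54.7  70.8] F [-0.8 -1.  -0.9]
tool x,y,z in box: [[-1.0, -0.004, -0.006], [-0.004, 1.0, -0.01], [0.006, -0.01, -1.0]] q [-0.17  0.44  1.88 -0.01  0.82 -1.84]
shift cm to (12, -54, 66) [0.08 0.07 0.48]
```

View pics/s6.png

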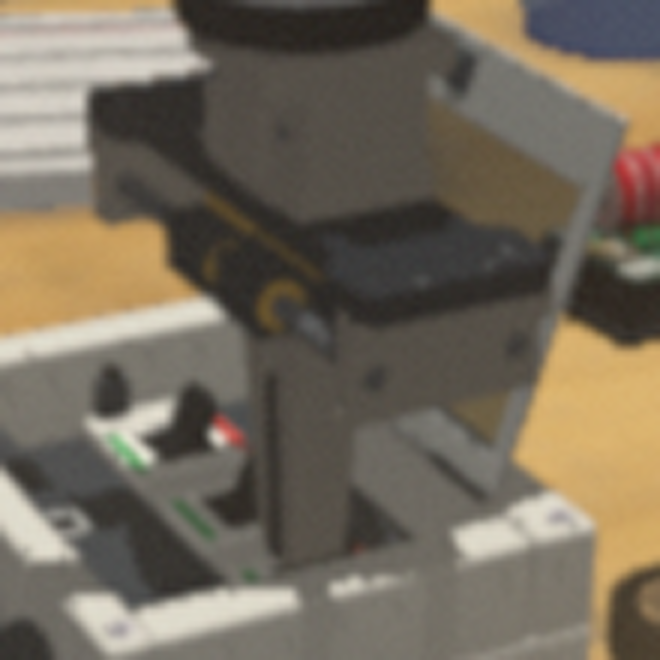

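Request:
{"api": "drive_tool", "payload": {"commands": [[1,0,0,0,0,0,0],[2,0,-3,0,0,0,0],[4,0,-4.5,0,0,0,0],[4,0,-4.5,0,0,0,0],[0,0,-5,0,0,0,0],[0,0,0,0,0,0,0]]}}

```text
clock: 9.25
tool_pos: [0.4442, -0.1076, 0.261]
orientation: [-0.052, 0.999, -0.005, 0.005]
wrist_force: [0.4, 0.1, -0.8]
finger_gap: 0.008
```

Run:
```python
from h import *
st()
b=manip.grab_frame("top")[:,:,::-1];a=manip.grab_frame("side")[:,:,::-1]
for n,im,x,y,ww,hh in(("top",b,250,190,140,110),("side",a,240,150,120,130)):
    c=cv2.resize(im[y:y+hh,x:x+ww],None,fx=4.5,fy=4.5,interpolation=cv2.INTER_CUBIC)
    for by in(-.054,0,.054):
        for bx,col in((.010,(0,0,255)),(.030,(255,255,0))):
            p=(proj(n,w(bx,by,.074))-[x,y]+.5)*4.5; cv2.circle(c,tuple(int(v) for v in p),3,col,1)
    cv2.imwrite(f"pics/{n}7.png",c)
```

```text
t 9.25 tip box mm [-103.2  -53.1  244. ] F [ 0.4  0.1 -0.8]
tool x,y,z in box: [[-1.0, -0.004, -0.01], [-0.003, 1.0, -0.011], [0.01, -0.011, -1.0]] q [-0.24  0.05  1.95 -0.01  1.13 -1.91]
```

View pics/top7.png

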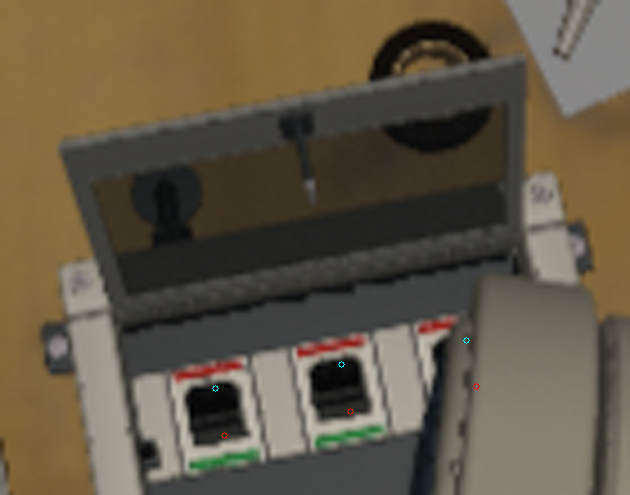

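View pics/side7.png

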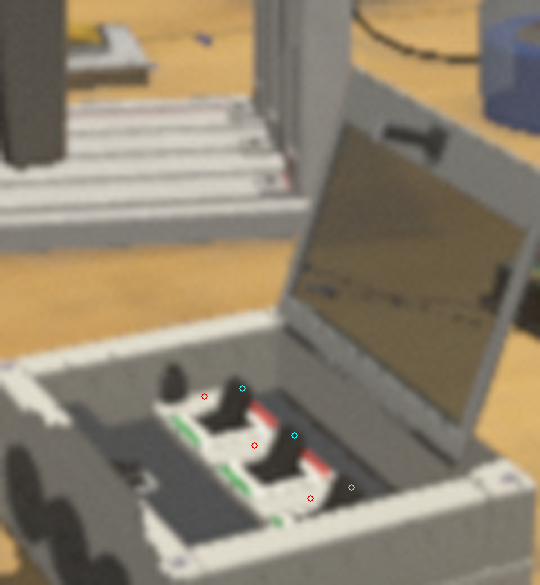

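All three toggles now sit on their "on" markers. Now I'll go over the open flap.

Request:
{"api": "drive_tool", "payload": {"commands": [[0,2,-4,0,0,0,0],[-2,2,-2,0,0,0,0],[-5,1,0,0,0,0,0],[-5,0,0,0,0,0,0],[-5,0,0,0,0,0,0],[-5,0,0,0,0,0,0],[-3,0,0,0,0,0,0],[0,0,0,0,0,0,0]]}}

```text
clock: 10.35
tool_pos: [0.6876, -0.0268, 0.298]
orientation: [-0.053, 0.999, -0.002, -0.01]
wrist_force: [-0.6, -1.6, -0.4]
finger_gap: 0.007
```

Run:
```python
from h import *
go(145,0,175)
crop("side",240,80,150,170,3.5,"pics/s8.png")
```

```text
t 10.35 tip box mm [146.6   2.8 281. ] F [-0.6 -1.6 -0.4]
tool x,y,z in box: [[-1.0, -0.004, 0.019], [-0.005, 1.0, -0.004], [-0.019, -0.004, -1.0]] q [-0.04  0.41  1.4  -0.01  1.35 -1.71]
shift cm to (145, 0, 175) [-0.05 -0.24 10.61]
```

View pics/s8.png

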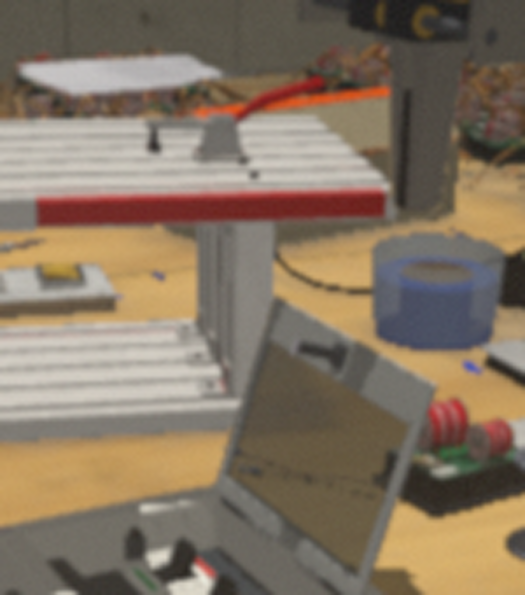

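Request:
{"api": "drive_tool", "payload": {"commands": [[0,0,4,0,0,0,0],[0,0,4,0,0,0,0],[0,0,2.5,0,0,0,0],[0,0,0,0,0,0,0]]}}

```text
clock: 10.9
tool_pos: [0.6783, -0.0281, 0.1875]
orientation: [-0.053, 0.999, -0.002, -0.013]
wrist_force: [0.3, -0.1, 0.7]
finger_gap: 0.003
```

Run:
```python
from h import *
go(80,0,176)
```

```text
t 10.9 tip box mm [137.1   2.5 170.5] F [ 0.3 -0.1  0.7]
tool x,y,z in box: [[-1.0, -0.004, 0.026], [-0.004, 1.0, -0.003], [-0.026, -0.003, -1.0]] q [-0.04  0.49  1.53 -0.01  1.15 -1.71]
shift cm to (80, 0, 176) [ 5.72 -0.23 -0.4 ]
```

Pull the flap forward.

Request:
{"api": "drive_tool", "payload": {"commands": [[1.2,-0.1,-0.2,0,0,0,0],[1.5,0,0,0,0,0,0],[1.5,0,0,0,0,0,0],[1.5,0,0,0,0,0,0]]}}

```text
clock: 11.4
tool_pos: [0.6193, -0.0357, 0.1952]
orientation: [-0.053, 0.999, -0.002, -0.01]
wrist_force: [0.9, 1.3, -0.6]
finger_gap: 0.008
```

Run:
```python
from h import *
go(26,0,176)
crop("side",240,80,150,170,3.5,"pics/s9.png")
```

```text
t 11.4 tip box mm [ 77.7   0.9 178.2] F [ 0.9  1.3 -0.6]
tool x,y,z in box: [[-1.0, -0.004, 0.021], [-0.004, 1.0, -0.004], [-0.021, -0.004, -1.0]] q [-0.06  0.39  1.66 -0.01  1.11 -1.73]
shift cm to (26, 0, 176) [ 5.17 -0.07  0.33]
```

View pics/s9.png

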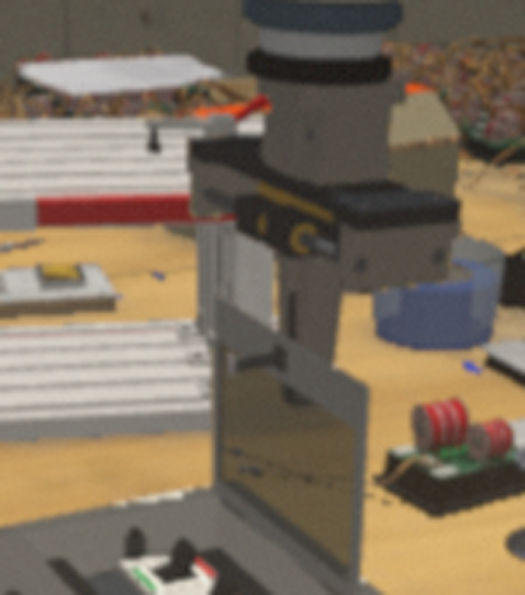

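The flap is near upright and following the finger. Continue along the arc.

Request:
{"api": "drive_tool", "payload": {"commands": [[1.7,0,0.2,0,0,0,0],[1.7,0,0.2,0,0,0,0],[1.7,0,0.3,0,0,0,0]]}}

```text
clock: 11.82
tool_pos: [0.5658, -0.0415, 0.1904]
orientation: [-0.053, 0.999, -0.003, -0.009]
wrist_force: [2.0, 0.4, -0.2]
finger_gap: 0.001
```

Run:
```python
from h import *
go(2,0,161);go(-19,0,141)
```

```text
t 11.82 tip box mm [ 24.    0.5 173.4] F [ 2.   0.4 -0.2]
tool x,y,z in box: [[-1.0, -0.004, 0.018], [-0.004, 1.0, -0.004], [-0.018, -0.004, -1.0]] q [-0.07  0.32  1.79 -0.01  1.06 -1.74]
shift cm to (2, 0, 161) [ 2.18 -0.04  1.28]
t 11.82 tip box mm [ 24.    0.5 173.4] F [ 2.   0.4 -0.2]
tool x,y,z in box: [[-1.0, -0.004, 0.018], [-0.004, 1.0, -0.004], [-0.018, -0.004, -1.0]] q [-0.07  0.32  1.79 -0.01  1.06 -1.74]
shift cm to (-19, 0, 141) [ 4.24 -0.02  3.32]
```

Request:
{"api": "drive_tool", "payload": {"commands": [[1.1,0,0.7,0,0,0,0],[1.0,0,0.8,0,0,0,0],[1,0,1,0,0,0,0],[0.9,0,1,0,0,0,0]]}}

```text
clock: 12.32
tool_pos: [0.5238, -0.0461, 0.1549]
orientation: [-0.052, 0.999, -0.003, -0.008]
wrist_force: [1.1, 0.7, -0.1]
finger_gap: 0.007
```

Run:
```python
from h import *
go(-33,0,115);go(-44,0,90)
crop("side",225,110,150,190,3,"pics/s10.png")
```

```text
t 12.32 tip box mm [-1.820e+01  1.000e-01  1.379e+02] F [ 1.1  0.7 -0.1]
tool x,y,z in box: [[-1.0, -0.004, 0.016], [-0.004, 1.0, -0.005], [-0.016, -0.005, -1.0]] q [-0.09  0.3   1.91 -0.01  0.95 -1.76]
shift cm to (-33, 0, 115) [1.44 0.01 2.31]
t 12.32 tip box mm [-1.820e+01  1.000e-01  1.379e+02] F [ 1.1  0.7 -0.1]
tool x,y,z in box: [[-1.0, -0.004, 0.016], [-0.004, 1.0, -0.005], [-0.016, -0.005, -1.0]] q [-0.09  0.3   1.91 -0.01  0.95 -1.76]
shift cm to (-44, 0, 90) [2.5  0.02 4.83]
```

View pics/s10.png

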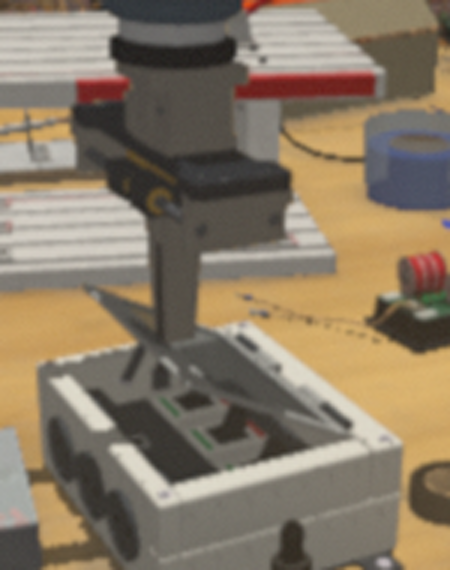

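The flap is about 30° open with the finger still on its outer face. Down to nearly flush.

Request:
{"api": "drive_tool", "payload": {"commands": [[0.8,0,1.1,0,0,0,0],[0.6,0,1.1,0,0,0,0],[0.5,0,1.1,0,0,0,0],[0.5,0,1.0,0,0,0,0]]}}

```text
clock: 12.88
tool_pos: [0.4962, -0.0491, 0.1082]
orientation: [-0.053, 0.999, -0.003, -0.009]
wrist_force: [1.5, 0.2, -0.1]
finger_gap: -0.001
```

Run:
```python
from h import *
go(-46,0,77)
```

```text
t 12.88 tip box mm [-46.   -0.1  91.2] F [ 1.5  0.2 -0.1]
tool x,y,z in box: [[-1.0, -0.004, 0.018], [-0.004, 1.0, -0.004], [-0.018, -0.004, -1.0]] q [-0.1   0.33  1.99 -0.01  0.83 -1.76]
shift cm to (-46, 0, 77) [-0.03  0.02  1.42]
```

Request:
{"api": "drive_tool", "payload": {"commands": [[0,0,0.5,0,0,0,0],[0,0,0.4,0,0,0,0],[0,0,0.3,0,0,0,0]]}}

```text
clock: 13.25
tool_pos: [0.4955, -0.0492, 0.0949]
orientation: [-0.052, 0.999, -0.003, -0.01]
wrist_force: [0.4, 0.7, 1.0]
finger_gap: 0.002
```

Run:
```python
from h import *
go(-46,0,76)
```

```text
t 13.25 tip box mm [-46.8  -0.   77.9] F [0.4 0.7 1. ]
tool x,y,z in box: [[-1.0, -0.004, 0.019], [-0.004, 1.0, -0.004], [-0.019, -0.004, -1.0]] q [-0.1   0.35  2.   -0.01  0.81 -1.76]
shift cm to (-46, 0, 76) [-0.08  0.    0.18]
```

Request:
{"api": "drive_tool", "payload": {"commands": [[0,0,0.2,0,0,0,0],[0,0,0.2,0,0,0,0]]}}

```text
clock: 13.5
tool_pos: [0.4959, -0.0491, 0.0918]
orientation: [-0.053, 0.999, -0.003, -0.009]
wrist_force: [-6.0, 0.4, 24.6]
finger_gap: 0.002
```

It's on the bumpers at 25 N. Lift straight off, then back.

Request:
{"api": "drive_tool", "payload": {"commands": [[0,0,-1,0,0,0,0],[0,0,-2,0,0,0,0],[2,0,-4,0,0,0,0],[5,0,-4,0,0,0,0],[5,0,-2,0,0,0,0],[2,0,0,0,0,0,0],[0,0,0,0,0,0,0],[0,0,0,0,0,0,0]]}}

```text
clock: 14.5
tool_pos: [0.3583, -0.0635, 0.2293]
orientation: [-0.053, 0.999, -0.003, -0.008]
wrist_force: [-0.1, -0.6, -0.3]
finger_gap: 0.009
```

Run:
```python
from h import *
st()
a=manip.grab_frame("side")[:,:,::-1];b=manip.grab_frame("top")[:,:,::-1]
crop("",200,130,200,190,3,"pics/s11.png",a); crop("",200,180,240,170,3,"pics/t11.png",b)
A=cv2.imread("pics/top0.png")
for nm,(x,y,ww,hh) in dict(bottle=(400,265,40,40),tape=(325,190,40,35),module=(210,260,45,60)).items():
    print(nm,np.abs(A[y:y+hh,x:x+ww].astype(int)-b[y:y+hh,x:x+ww]).mean().round(2))
```

```text
t 14.5 tip box mm [-184.7   -0.5  212.3] F [-0.1 -0.6 -0.3]
tool x,y,z in box: [[-1.0, -0.004, 0.016], [-0.004, 1.0, -0.006], [-0.016, -0.006, -1.0]] q [-0.17 -0.06  2.14 -0.01  1.08 -1.84]
bottle 1.49
tape 1.44
module 1.81
```

View pics/s11.png

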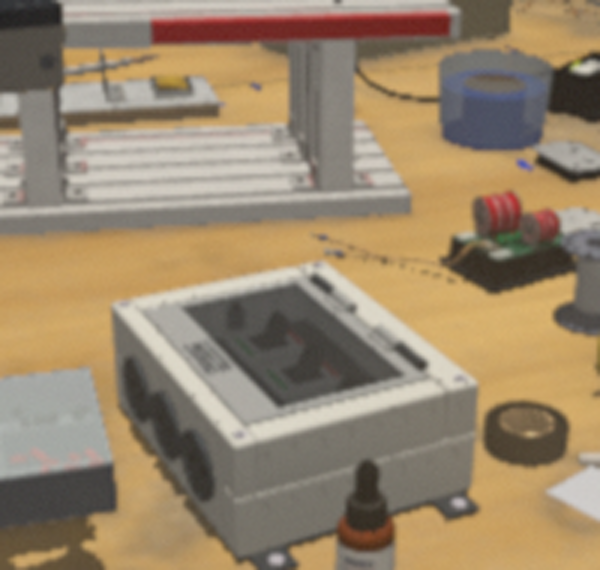

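View pics/t11.png

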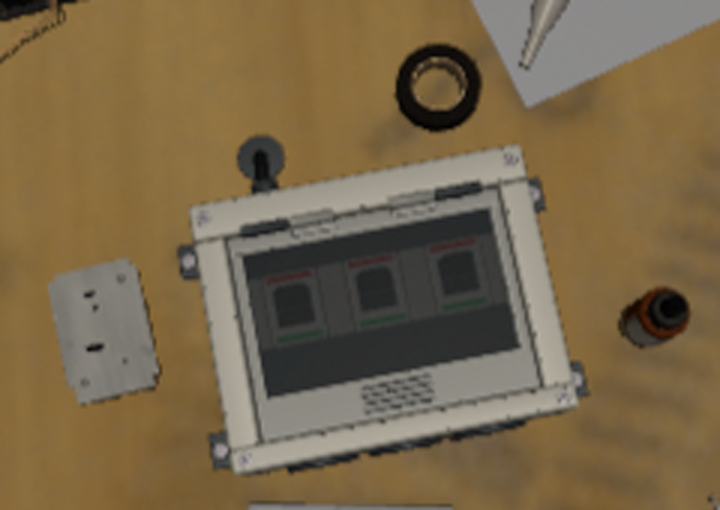

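Request:
{"api": "drive_tool", "payload": {"commands": [[0,0,0,0,0,0,0],[0,0,0,0,0,0,0],[0,0,0,0,0,0,0],[0,0,0,0,0,0,0],[0,0,0,0,0,0,0],[0,0,0,0,0,0,0],[0,0,0,0,0,0,0],[0,0,0,0,0,0,0]]}}

```text
clock: 15.6
tool_pos: [0.3592, -0.0632, 0.2281]
orientation: [-0.053, 0.999, -0.003, -0.009]
wrist_force: [-0.2, 0.6, 0.1]
finger_gap: 0.004
```

Run:
```python
from h import *
st()
a=manip.grab_frame("side")[:,:,::-1]; old=cv2.imread("pics/side0.png")
print("flap region diff vs start",np.abs(a[215:280,240:360].astype(int)-old[215:280,240:360]).mean())
crop("",225,205,150,125,4,"pics/s12.png",a)
```

```text
t 15.6 tip box mm [-183.8   -0.3  211.1] F [-0.2  0.6  0.1]
tool x,y,z in box: [[-1.0, -0.005, 0.019], [-0.005, 1.0, -0.005], [-0.019, -0.005, -1.0]] q [-0.17 -0.06  2.14 -0.01  1.08 -1.84]
flap region diff vs start 3.5497008547008546
```

View pics/s12.png

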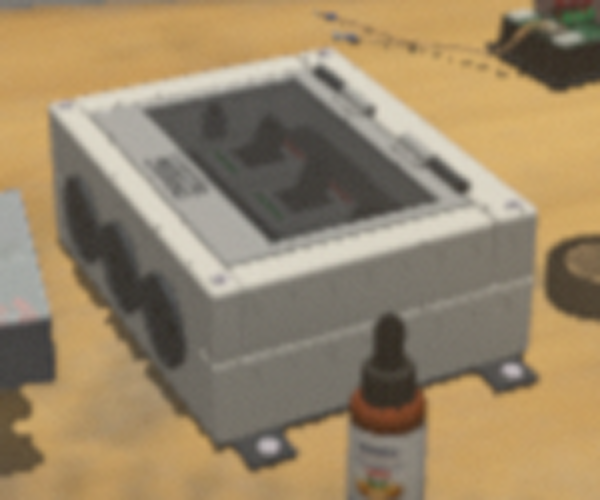

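The flap is flush and has stayed shut for about 2 s, and the arm is clear. Handing in.

```bash
python3 -c "
from bench import manip
print(manip.close_job())"
```

```text
the job is handed in; nothing more can be done
None
```

I pressed the flap in until it popped fully open, then pushed the tripped toggle (the right-hand one, y −54) over to on. After that I swung the flap down from behind, pressed it onto its bumpers and let go. I handed the job in at about 15.7 s of the 48 s allowed.

- **Flap:** in the last pictures, about 2 s after release, it lay flush and had stayed shut.
- **Toggles:** after the push, with the flap still open, all three sat at their "on" positions in the side view. The arm hid the right-hand one in the top view, and I did not measure the toggles again after closing.
- **Bystanders:** the bottle, module and tape looked unchanged from the first top view, with picture differences of only 1.4 to 1.8 grey levels.
- **Contact:** the arm was well clear of the box, with only noise on the wrist force.

The first press was harder than planned: the wrist read 63 N or so for a moment on the bumpers. That was through the fingertips and below the 120 N limit. The closing press peaked at about 25 N.

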